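Shut the gas at the bench service box

ROBOT

A 6-joint arm with a two-finger parallel gripper is mounted at the origin on the work surface. World frame = base frame: x ahead of the robot, y to its left, z up, the work surface at z = 0. Lengths are in m, angles in rad, forces in N, time in s.
With the tool pointing down it reaches from about 0.25 to 0.775 m from the base axis. Payload 4 kg.
Tool frame: the origin (TCP) lies midway between the tips of the shut fingers; the grasp point (between the pads) lies 19 mm behind it; z points along the fingers, y is the line along which they close (so a half turn about z gives the same grasp; the last joint's range is limited). The gripper opens to 85 mm and grips with 20 to 120 N. Pads are 22 mm wide; open, the fingers measure 114 mm over their backs; the gripper's body (76 mm by 85 mm) begins 54 mm behind the grasp point. The pads swing forward as they close: fully open they stand 13 mm farther back than shut.
Start: joints at [-1.282, 0.087, 1.371, -0, 1.684, -0.103], TCP at [0.21, -0.508, 0.231] pointing down, gripper open.
Joint ranges: [-3.1, 3.1], [-0.76, 2.03], [0.27, 2.55], [-1.08, 4.22], [0.17, 2.65], [-2.57, 2.57]. Speed limits (rad/s): [2.79, 2.79, 3.14, 3.14, 3.14, 3.14].

INTERFACE

Orientations are given as a rotation vector (axis times angle).
In Python, from workcell import r gives the robot as it stands.
- The arm moves only by the shell command python3 -m pendant 'ROWS' [OPENING] [FORCE]. ROWS is JSON, a list of rows, each an object of numbers: "x", "y", "z": the shift along the world's x, y, z in cm; "wx", "wy", "wz": the turn, a rotation vector about the world's x, y, z in degrees. A call has 1 to 10 rows; each row is the pose to reach, as a shift and turn from the pose commanded when the call began; what a row does not reach only later rows make up. A row lasts 1/12 s, in which the tool goes at most 41.7 mm and 7.16 degrees, less where a joint would pass 70% of its speed; a pose out of reach is approached as far as the arm can. A call with a gripper value outside its range is refused whole. OPENING is the opening in per cent of the stroke, from 0 (shut) to 100 (fully open), set as the call begins (- or left out, the last holds). The fingers move at their own pace and stop on an object; FORCE is the grip in N (left out, the last holds). Time passes only in rows, so rows that repeat a pose let the fingers close. It gives the time, the measured TCP pose, the force and the opening at its end, in the units of the state.
- r.state(): the state, without advancing time (a new reading comes with each control period).
- r.camera(name): name is "scene" or "side" or "wrist"; returns (picture, depth): 400x640x3 uint8, blue, green, red; 400x640 float32, m along the optical axis (not along the pixel's ray), 0 where there is no reading.
- r.get_calibration(name): a dict with "K" (3x3 intrinsics, pixels), "dist_coeffs" ([k1, k2, p1, p2, k3] as OpenCV has them; the pictures are not rectified), "R" (3x3) and "t" (3): a world point X has camera coordinates R X + t; the wrist camera has in their place "hand_eye" (4x4, takes a point from camera to tool coordinates, whose origin is the TCP and whose axes are the flange's). Camera axes: x right, y down, z forward; pixel columns grow to the right and rows downward; lengths in m; the calibration is good to about 2 mm. A picture is of the moment at which its call begins: read the wrist's pose just before it. get_calibration takes no time and is no camera call.
- r.close_job(): hands the job in, once; it reports no verdict.
Trained networks look in the newest picture that a camera, given by its name, has taken for a name from the list of things; names that differ only in an ending like _2 or _b are one class to them, and where a whole thing is asked for, a point or a joint stands for the part that bears it (a point fixed in the world has none). Each returns a list of dicts, best first, with "confidence" (0 to 1); they miss things now and then, are a little off and sometimes report something else, mostly with a low value. They report only what shows in the picture. A call takes as long as a camera call.
- r.recognise(camera, thing): "extent" ([left, top, right, bottom] in pixels, round what is visible of it).
- r.outline_of(camera, thing): "region" (400x640 bool, what is visible of it) and "extent" ([left, top, right, bottom] in pixels, round what is visible of it).
- r.place_of(camera, thing): "location" ([column, row] in pixels: a listed point, or the origin of a listed thing).
The state is a dict: "time": time; "qpos": joint angles; "dq": joint speeds; "joint_torque": joint torques, N m; "ee_pos": TCP position; "tool_rot": TCP orientation; "ft_force": force on the tool from outside, world axes, zero at the start; "moment": the same for the moment, N m; "grip_width": finger opening in m.
Only numpy, scipy, OpenCV 4.12 (cv2) and the standard library are available. Lean on these libraries where they do the work, as an engineer would, in place of code of your own. Each camera call takes 0.05 s, during which the arm holds its last target. There are 200 camera calls.

TASK

The demonstration is over, so turn off the gas at the bench service box: push the green cover all the way aside along its runners, without lifting it out, to uncover the two valves, then push the yellow gas lever round clockwise until it is fully shut, square across its pipe. Leave the cover open, the blue water lever as it is and the glassware and bottles where they stand; nothing needs to be gripped.

Things in the scene. Friction and masses are not known exactly. Their poses are not given: they have to be found in the camera images.
- box: Fixed grey service box, 180 (x) by 560 (y) mm. Origin under its centre, on the bench; x points away from the robot (yaw within 15 deg), y to the left along the runners. Left half: open valve well; right half: closed white deck. Long walls 75 mm high carry the cover; lips outside them (inner faces x = +-80 mm) and end walls (inner faces y = +-268 mm) rise to 84 mm, guiding and stopping it.
- well (a point): Centre of the well's floor, 6 mm above the bench. The well is 132 mm (box x) by 262 mm (box y), box y = 6 to 268 mm, with walls 75 mm high (84 mm at the left end). Two copper pipes, 20 mm thick, top at z = 36 mm, cross it along box x at box y = 95 and 195 mm, one under each lever.
- cover_grip (a point): Centre of the upright black ridge on the green cover, 93 mm above the bench; ridge 80 mm long (box x), 12 thick (y), z = 81 to 105 mm, at the cover's middle. Cover: loose plate 154 by 265 (y) by 6 mm, 0.25 to 0.5 kg, 3 mm play between the lips. At the start it hides the well (point at box y 105 to 134 mm); it slides right with a few N to its end stop (point at box y = -135 mm).
- gas_pivot (a point): On the vertical axis of the yellow gas lever, at half the lever's height, 59 mm above the bench; at box x = 30 mm and box y = 95 or 195 mm (the gas and water valves change places).
- gas_tip (a point): End of the yellow lever, 62 mm from its pivot, half-way up it. The lever is a straight bar 16 mm wide and 14 mm thick (z = 52 to 66 mm) with a 24 mm round hub on the pivot; below it are only the brass valve body (top at 39 mm, within 26 mm of the pivot) and the copper pipe.
- gas_lever (a joint): Angle of the yellow lever, rad. 0 = open: it points along its pipe to the robot's side (box -x). It turns clockwise seen from above, towards the left (box +y), to 1.571 = fully shut, on its stop, pointing to box +y. Starts at 0 to 0.35. Stays where it is left; takes about 3 N at 42 mm from the pivot.
- water_pivot (a point): The same point on the blue water valve, which is the same in shape and must be left alone.
- water_tip (a point): End of the blue water lever, 62 mm from its pivot; the lever is open (pointing nearly to box -x) and must stay as it is.
- flask: Loose empty conical glass flask, 72 mm across the foot, 118 mm high, origin under its centre, standing beyond the box. Leave alone.
- white_bottle: Loose white plastic bottle, 44 mm across, 125 mm high, origin under its centre, beyond the box. Leave alone.
- dropper: Loose small black bottle, 38 mm across, 85 mm high, origin under its centre, on the robot's side of the box. Leave alone.
- cylinder: Loose empty glass measuring cylinder with a blue foot 72 mm across, 218 mm high, origin under its centre, past the left end of the box. Leave alone.

How it is judged:
On the way, in this order (a step that is already met when the one before it is completed fails the run):
1. the cover is pushed aside to the end of its runners (y of cover_grip in the frame of box below -0.118 m), for 0.2 s.
2. the yellow gas lever is pushed shut (value of joint gas_lever above 1.44 rad), for 0.2 s.
At the end, for the whole second after the job is handed in: The cover lies in its runners, pushed aside to within 17 mm of the right end stop; the yellow lever is within 7.5 degrees (0.13 rad) of its shut stop and at rest; the blue lever's tip is within 12 mm and every bystander within 30 mm of where it started (y of cover_grip in the frame of box below -0.118 m and value of joint gas_lever above 1.44 rad and z of cover_grip in the frame of box below 0.1 m and distance of water_tip from where it was at the start of the episode below 0.012 m and velocity of joint gas_lever below 0.05 rad/s and distance of each of flask, white_bottle, dropper, cylinder from where it was at the start of the episode below 0.03 m); the robot touches nothing.
It fails at once if the cover is lifted or tipped out of its runners (height (world z) of cover_grip above 0.105 m or angle between cover_grip's own z axis and vertical above 0.12 rad).
It fails at once if the blue water lever is moved (its tip by more than 12 mm) (distance of water_tip from where it was at the start of the episode above 0.012 m).
It fails at once if a flask, bottle or measuring cylinder is lifted, shoved more than 30 mm or knocked over (distance of any of flask, white_bottle, dropper, cylinder from where it was at the start of the episode above 0.03 m or angle between any of flask, white_bottle, dropper, cylinder's own z axis and vertical above 0.4 rad).
It also fails if it takes over 54 s, if anything falls off the work surface, if the arm or the gripper's body presses on something with over 40 N, if the wrist force passes 120 N, or if a joint passes its speed limit or range.

## Working session

There is one attempt and no reset: what is moved stays moved. The work goes in short steps, Python scripts to look and compute and a shell command to move; the robot and the scene stay as the last step left them, time stands still between calls to the robot, and variables do not carry over. Pictures are saved under pics/ and viewed, on a budget of 10 in all, crops included, one or two more only if the job needs it, and the job is handed in when it is done.

```bash
mkdir -p pics
cat > h.py <<'E'
import numpy as np, cv2
from workcell import r
from scipy.spatial.transform import Rotation as Ro
def cam(name):
    c=r.get_calibration(name)
    if 'R' in c: return np.array(c['K']),np.array(c['dist_coeffs']),np.array(c['R']),np.array(c['t'])
    s=r.state(); T=np.eye(4); T[:3,:3]=Ro.from_rotvec(s['tool_rot']).as_matrix(); T[:3,3]=s['ee_pos']
    M=np.linalg.inv(T@np.array(c['hand_eye']))
    return np.array(c['K']),np.array(c['dist_coeffs']),M[:3,:3],M[:3,3]
def onz(C,px,z):
    K,d,R,t=C
    u=cv2.undistortPoints(np.array([[px]],float),K,d)[0,0]
    ray=R.T@np.array([u[0],u[1],1]); o=-R.T@t
    return o+ray*(z-o[2])/ray[2]
E
cat > a.py <<'E'
from h import *
ims=[]
for n in('scene','side'):
    C=cam(n); p,d=r.camera(n); cv2.imwrite(f'pics/{n}0.png',p)
    for th,z in [('box',0),('well',.006),('cover_grip',.093),('gas_pivot',.059),('gas_tip',.059),('water_pivot',.059),('flask',0),('white_bottle',0),('dropper',0),('cylinder',0)]:
        for o in r.place_of(n,th)[:2]:
            print(n,th,round(o['confidence'],2),np.round(o['location']),np.round(onz(C,o['location'],z),3))
s=r.state();print(s['time'],s['ft_force'])
E
python3 a.py
```

```text
scene box 0.72 [276. 242.] [ 0.525 -0.01   0.   ]
scene cover_grip 0.74 [303. 194.] [0.538 0.096 0.093]
scene flask 0.91 [316. 303.] [ 0.708 -0.108  0.   ]
scene white_bottle 0.86 [358. 254.] [0.717 0.073 0.   ]
scene dropper 0.9 [208. 229.] [ 0.354 -0.072  0.   ]
scene cylinder 0.87 [359. 179.] [0.583 0.323 0.   ]
side cover_grip 0.87 [334. 196.] [0.536 0.099 0.093]
side gas_pivot 0.71 [278. 194.] [0.673 0.135 0.059]
side water_pivot 0.51 [278. 193.] [0.676 0.132 0.059]
side flask 0.85 [317. 150.] [ 0.711 -0.113  0.   ]
side white_bottle 0.98 [278. 191.] [ 0.715  0.082 -0.   ]
side dropper 0.88 [427. 208.] [ 0.349 -0.059  0.   ]
side cylinder 0.92 [261. 285.] [0.585 0.344 0.   ]
1.1 [-0.55080254 -0.25394014 -0.19294502]
```

View pics/scene0.png

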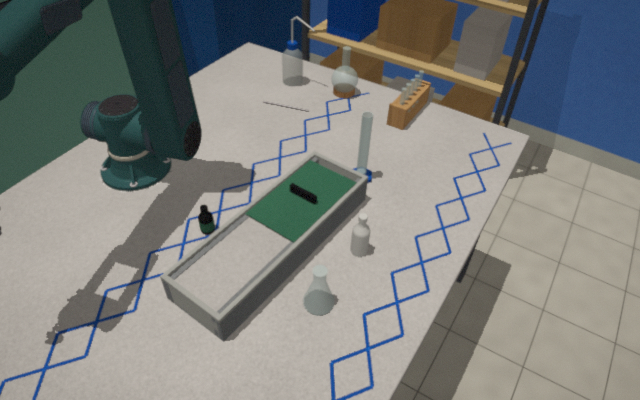

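View pics/side0.png

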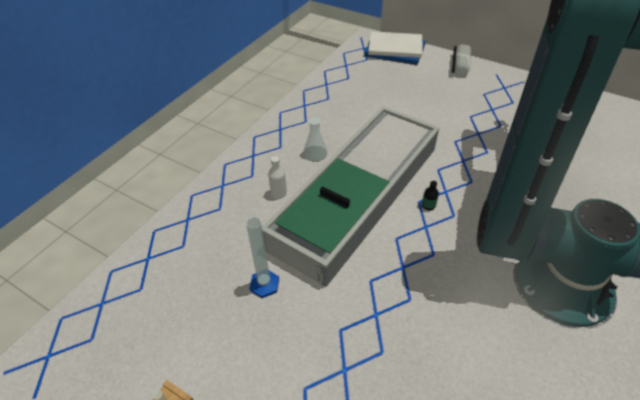

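The pictures show the box with the green cover at its left end and the black ridge at scene (303,194) and side (334,196). Next I fit the box yaw from its top corners.

```bash
cat > b.py <<'E'
from h import *
from scipy.optimize import least_squares
for n,pts in (('scene',[((318,155),(-.09,.28)),((370,178),(.09,.28)),((166,281),(-.09,-.28)),((219,317),(.09,-.28))]),('side',[((438,128),(-.09,-.28)),((386,109),(.09,-.28)),((267,236),(.09,.28)),((323,267),(-.09,.28))])):
    C=cam(n); W=np.array([onz(C,p,.084)[:2] for p,_ in pts]);B=np.array([b for _,b in pts])
    f=lambda v:((B@np.array([[np.cos(v[2]),np.sin(v[2])],[-np.sin(v[2]),np.cos(v[2])]])+v[:2])-W).ravel()
    s=least_squares(f,[.53,0,0]);print(n,np.round(W,3).tolist(),np.round(s.x,4),np.degrees(s.x[2]),np.round(s.fun,3))
E
python3 b.py
```

```text
scene [[0.478, 0.258], [0.645, 0.253], [0.441, -0.289], [0.594, -0.293]] [ 0.5393 -0.0178 -0.0765] -4.383270128572411 [-0.007  0.01   0.006  0.001 -0.012 -0.001  0.014 -0.01 ]
side [[0.417, -0.276], [0.579, -0.284], [0.608, 0.273], [0.458, 0.282]] [ 0.5157 -0.0011 -0.0619] -3.5438860402632564 [-0.009  0.001  0.009 -0.002  0.015 -0.    -0.015  0.002]
```

```bash
python3 -c "
from h import *
s=r.state();print(s['tool_rot'],Ro.from_rotvec(s['tool_rot']).as_matrix().round(3));print(np.array(r.get_calibration('wrist')['hand_eye']).round(3))"
python3 -m pendant '[{"x":8,"y":20,"z":7},{"x":16,"y":40,"z":7},{"x":20,"y":45,"z":7},{"x":20,"y":45,"z":7},{"x":20,"y":45,"z":7},{"x":20,"y":45,"z":7},{"x":20,"y":45,"z":7},{"x":20,"y":45,"z":7},{"x":20,"y":45,"z":7},{"x":20,"y":45,"z":7}]' 0 20
```

```text
[3.08142904e+00 6.11422213e-01 4.60366964e-05] [[ 0.924  0.382  0.   ]
 [ 0.382 -0.924 -0.   ]
 [ 0.     0.    -1.   ]]
[[ 0.    -0.952 -0.306  0.079]
 [ 1.     0.     0.     0.001]
 [-0.    -0.306  0.952 -0.142]
 [ 0.     0.     0.     1.   ]]schema error: expected keys x, y, z, wx, wy, wz
```

```bash
python3 -m pendant '[{"x":4,"y":4,"z":7,"wx":0,"wy":0,"wz":-7},{"x":20,"y":45,"z":7,"wx":0,"wy":0,"wz":-26.5},{"x":20,"y":45,"z":7,"wx":0,"wy":0,"wz":-26.5},{"x":20,"y":45,"z":7,"wx":0,"wy":0,"wz":-26.5},{"x":20,"y":45,"z":7,"wx":0,"wy":0,"wz":-26.5},{"x":20,"y":45,"z":7,"wx":0,"wy":0,"wz":-26.5},{"x":20,"y":45,"z":7,"wx":0,"wy":0,"wz":-26.5},{"x":20,"y":45,"z":7,"wx":0,"wy":0,"wz":-26.5},{"x":20,"y":45,"z":7,"wx":0,"wy":0,"wz":-26.5},{"x":20,"y":45,"z":7,"wx":0,"wy":0,"wz":-26.5}]' 0 20
```

```text
time: 1.93
ee_pos: [0.3735, -0.1438, 0.2943]
tool_rot: [3.139, -0.112, 0.002]
ft_force: [0.7, 0.1, 0.5]
grip_width: -0.0003
```

```bash
python3 -m pendant '[{"x":12,"y":24,"z":0,"wx":0,"wy":0,"wz":0},{"x":12,"y":24,"z":0,"wx":0,"wy":0,"wz":0},{"x":12,"y":24,"z":0,"wx":0,"wy":0,"wz":0},{"x":12,"y":24,"z":0,"wx":0,"wy":0,"wz":0},{"x":12,"y":24,"z":0,"wx":0,"wy":0,"wz":0},{"x":12,"y":24,"z":0,"wx":0,"wy":0,"wz":0},{"x":12,"y":24,"z":0,"wx":0,"wy":0,"wz":0},{"x":12,"y":24,"z":0,"wx":0,"wy":0,"wz":0},{"x":12,"y":24,"z":0,"wx":0,"wy":0,"wz":0},{"x":12,"y":24,"z":0,"wx":0,"wy":0,"wz":0}]'
cat > w.py <<'E'
import sys
from h import *
C=cam('wrist'); p,d=r.camera('wrist'); cv2.imwrite(f'pics/{sys.argv[1]}.png',p)
for th,z in [('box',0),('well',.006),('cover_grip',.093),('gas_pivot',.059),('gas_tip',.059),('water_pivot',.059),('water_tip',.059),('cylinder',0)]:
    for o in r.place_of('wrist',th)[:2]:
        print(th,round(o['confidence'],2),np.round(o['location']),np.round(onz(C,o['location'],z),3))
print(r.state()['time'],np.round(r.state()['ee_pos'],4))
E
python3 w.py w1
```

```text
time: 2.77
ee_pos: [0.493, 0.0936, 0.2938]
tool_rot: [3.139, -0.112, -0.0]
ft_force: [-0.1, -0.1, -0.1]
grip_width: -0.0002
cover_grip 0.8 [311. 133.] [0.536 0.099 0.093]
cylinder 0.86 [146. 107.] [0.582 0.336 0.   ]
3.2167 [0.4932 0.0938 0.2939]
```

View pics/w1.png

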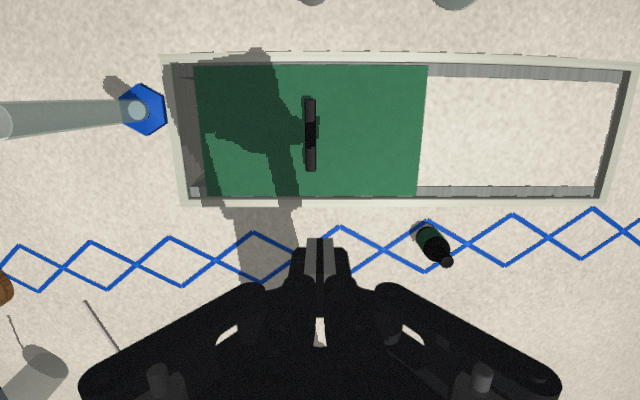

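The wrist view shows the ridge at (311,135), the cover's right edge at x≈425, and the box's near edge from (186,207) to (601,199).

```bash
python3 -c "
from h import *
C=cam('wrist')
P=[onz(C,p,.084)[:2] for p in ((186,207),(601,199),(163,57),(638,65))];print(np.round(P,4))
for a,b in((0,1),(2,3)):
  d=P[a]-P[b];print(np.degrees(np.arctan2(-d[0],d[1])),np.linalg.norm(d))
print(np.mean(P,0))
Q=[onz(C,p,.081)[:2] for p in ((428,67),(417,195))];print(Q)"
```

```text
[[ 0.4556  0.2662]
 [ 0.4274 -0.2756]
 [ 0.6322  0.2572]
 [ 0.5937 -0.2919]]
-2.9835452841109267 0.5425544409562387
-4.010484106792899 0.5504129509086932
[ 0.52723297 -0.01105451]
[array([ 0.59994567, -0.03634671]), array([ 0.44975878, -0.02716937])]
```

```bash
python3 -m pendant '[{"x":2.5,"y":2.5,"z":-1,"wx":0,"wy":0,"wz":0},{"x":4.5,"y":4.6,"z":-3,"wx":0,"wy":0,"wz":0},{"x":4.5,"y":4.6,"z":-7,"wx":0,"wy":0,"wz":0},{"x":4.5,"y":4.6,"z":-11,"wx":0,"wy":0,"wz":0},{"x":4.5,"y":4.6,"z":-15,"wx":0,"wy":0,"wz":0},{"x":4.5,"y":4.6,"z":-18,"wx":0,"wy":0,"wz":0},{"x":4.5,"y":4.6,"z":-20,"wx":0,"wy":0,"wz":0},{"x":4.5,"y":4.6,"z":-20.4,"wx":0,"wy":0,"wz":0},{"x":4.5,"y":4.6,"z":-20.4,"wx":0,"wy":0,"wz":0},{"x":4.5,"y":4.6,"z":-20.4,"wx":0,"wy":0,"wz":0}]'
python3 w.py w2
```

```text
time: 4.05
ee_pos: [0.5392, 0.1403, 0.0912]
tool_rot: [-3.139, 0.111, -0.003]
ft_force: [0.7, -0.3, -0.5]
grip_width: 0.0003
cover_grip 0.76 [394. 257.] [0.536 0.1   0.093]
cylinder 0.77 [ 79. 168.] [0.581 0.337 0.   ]
4.5 [0.5385 0.1403 0.0903]
```

View pics/w2.png

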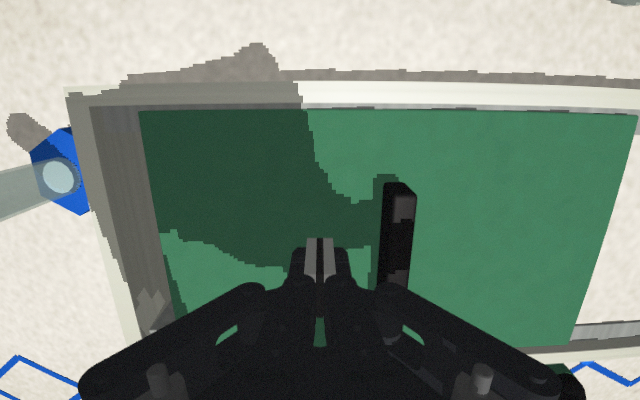

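The shut fingers stand left of the ridge (394,257), centred on it and clear. I push right along the runners.

```bash
python3 -m pendant '[{"x":0,"y":-1,"z":0,"wx":0,"wy":0,"wz":0},{"x":-0.1,"y":-2,"z":0,"wx":0,"wy":0,"wz":0},{"x":-0.2,"y":-3.5,"z":0,"wx":0,"wy":0,"wz":0},{"x":-0.4,"y":-5.5,"z":0,"wx":0,"wy":0,"wz":0},{"x":-0.5,"y":-8,"z":0,"wx":0,"wy":0,"wz":0},{"x":-0.6,"y":-10.5,"z":0,"wx":0,"wy":0,"wz":0},{"x":-0.8,"y":-13,"z":0,"wx":0,"wy":0,"wz":0},{"x":-1,"y":-15.5,"z":0,"wx":0,"wy":0,"wz":0},{"x":-1.1,"y":-17.5,"z":0,"wx":0,"wy":0,"wz":0},{"x":-1.2,"y":-19,"z":0,"wx":0,"wy":0,"wz":0}]'
python3 -m pendant '[{"x":-0.1,"y":-1.5,"z":0,"wx":0,"wy":0,"wz":0},{"x":-0.2,"y":-3,"z":0,"wx":0,"wy":0,"wz":0},{"x":-0.3,"y":-4.2,"z":0,"wx":0,"wy":0,"wz":0},{"x":-0.3,"y":-5,"z":0,"wx":0,"wy":0,"wz":0},{"x":-0.4,"y":-5.6,"z":0,"wx":0,"wy":0,"wz":0},{"x":-0.4,"y":-5.6,"z":0,"wx":0,"wy":0,"wz":0}]'
```

```text
time: 5.33
ee_pos: [0.5257, -0.0517, 0.0898]
tool_rot: [-3.139, 0.114, 0.0]
ft_force: [-0.2, 2.5, 0.7]
grip_width: -0.0002
time: 5.83
ee_pos: [0.522, -0.1072, 0.0897]
tool_rot: [3.138, -0.113, -0.0]
ft_force: [-0.5, -0.3, -0.3]
grip_width: -0.0001
```

```bash
python3 -m pendant '[{"x":0,"y":-0.5,"z":0,"wx":0,"wy":0,"wz":0},{"x":-0.1,"y":-1,"z":0,"wx":0,"wy":0,"wz":0},{"x":-0.1,"y":-1.4,"z":0,"wx":0,"wy":0,"wz":0},{"x":-0.1,"y":-1.8,"z":0,"wx":0,"wy":0,"wz":0},{"x":-0.1,"y":-1.8,"z":0,"wx":0,"wy":0,"wz":0}]'
python3 -m pendant '[{"x":0,"y":-0.2,"z":0,"wx":0,"wy":0,"wz":0},{"x":0,"y":-0.4,"z":0,"wx":0,"wy":0,"wz":0},{"x":0,"y":-0.4,"z":0,"wx":0,"wy":0,"wz":0}]'; python3 w.py w3
```

```text
time: 6.25
ee_pos: [0.5212, -0.1245, 0.0897]
tool_rot: [3.139, -0.111, -0.0]
ft_force: [-0.5, -0.0, -0.3]
grip_width: 0.0002
time: 6.5
ee_pos: [0.5212, -0.1267, 0.0897]
tool_rot: [-3.137, 0.111, 0.001]
ft_force: [0.2, 5.5, 1.1]
grip_width: 0.0
well 0.81 [ 27. 205.] [0.536 0.124 0.006]
cover_grip 0.55 [358. 259.] [ 0.519 -0.147  0.093]
gas_tip 0.62 [357. 258.] [ 0.5   -0.15   0.059]
water_tip 0.81 [ 17. 272.] [0.502 0.093 0.059]
6.95 [ 0.5212 -0.1267  0.0897]
```

```bash
python3 -m pendant '[{"x":0,"y":-0.3,"z":0,"wx":0,"wy":0,"wz":0},{"x":0,"y":-0.5,"z":0,"wx":0,"wy":0,"wz":0},{"x":0,"y":-0.5,"z":0,"wx":0,"wy":0,"wz":0}]'
```

```text
time: 7.2
ee_pos: [0.521, -0.127, 0.0897]
tool_rot: [-3.128, 0.108, 0.002]
ft_force: [-1.5, 16.3, 4.7]
grip_width: 0.0002
```

The cover is firmly on its stop: 16 N with no further motion. I back off, rise and look into the well.

```bash
python3 -m pendant '[{"x":0,"y":1.5,"z":0,"wx":0,"wy":0,"wz":0},{"x":0,"y":3,"z":2,"wx":0,"wy":0,"wz":0},{"x":-1,"y":5,"z":5,"wx":0,"wy":0,"wz":0},{"x":-2,"y":8,"z":8,"wx":0,"wy":0,"wz":0},{"x":-3,"y":11,"z":11,"wx":0,"wy":0,"wz":0},{"x":-3.5,"y":14.5,"z":13,"wx":0,"wy":0,"wz":0},{"x":-4,"y":18,"z":14,"wx":0,"wy":0,"wz":0},{"x":-5,"y":22,"z":14,"wx":0,"wy":0,"wz":0},{"x":-5,"y":24,"z":14,"wx":0,"wy":0,"wz":0},{"x":-5,"y":24,"z":14,"wx":0,"wy":0,"wz":0}]'; python3 w.py w4
```

```text
time: 8.03
ee_pos: [0.4711, 0.1102, 0.2306]
tool_rot: [-3.14, 0.103, -0.004]
ft_force: [-0.4, -0.6, -0.4]
grip_width: -0.0002
box 0.95 [416. 116.] [ 0.525 -0.012  0.   ]
box 0.15 [580. 122.] [ 0.507 -0.227  0.   ]
well 0.85 [305. 114.] [0.536 0.123 0.006]
cover_grip 0.92 [583. 123.] [ 0.517 -0.147  0.093]
gas_pivot 0.81 [242.  86.] [0.569 0.181 0.059]
gas_tip 0.71 [240. 144.] [0.511 0.191 0.059]
water_pivot 0.73 [340.  83.] [0.565 0.083 0.059]
water_tip 0.82 [333. 148.] [0.501 0.094 0.059]
cylinder 0.63 [128.  92.] [0.579 0.337 0.   ]
8.4833 [0.4715 0.1062 0.2295]
```

View pics/w4.png

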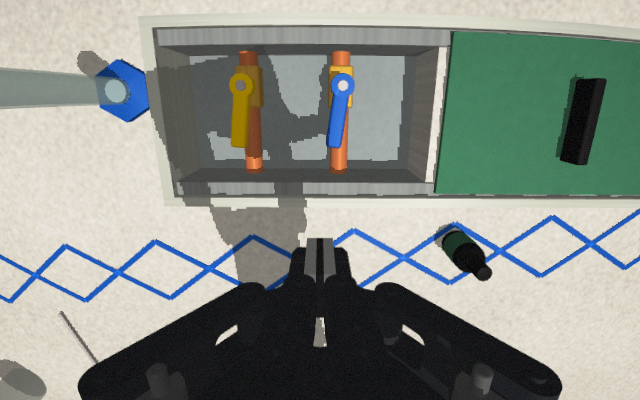

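The image shows both valves: yellow pivot at (242,86), tip at (240,144); blue pivot at (340,83). The cover's ridge sits at (583,123). All positions agree with the box geometry (gas at y = 195 mm, lever about 0.1 rad). I descend between the levers.

```bash
python3 -m pendant '[{"x":2.5,"y":2.3,"z":-1,"wx":0,"wy":0,"wz":0},{"x":5,"y":4.6,"z":-3,"wx":0,"wy":0,"wz":0},{"x":5,"y":4.6,"z":-6.5,"wx":0,"wy":0,"wz":0},{"x":5,"y":4.6,"z":-10,"wx":0,"wy":0,"wz":0},{"x":5,"y":4.6,"z":-12.5,"wx":0,"wy":0,"wz":0},{"x":5,"y":4.6,"z":-14,"wx":0,"wy":0,"wz":0},{"x":5,"y":4.6,"z":-14,"wx":0,"wy":0,"wz":0},{"x":5,"y":4.6,"z":-14,"wx":0,"wy":0,"wz":0}]'; python3 w.py w5
```

```text
time: 9.15
ee_pos: [0.5208, 0.1526, 0.0889]
tool_rot: [3.139, -0.112, -0.004]
ft_force: [0.2, -0.3, 0.4]
grip_width: -0.0
box 0.76 [518. 179.] [ 0.527 -0.013  0.   ]
well 0.73 [351. 180.] [0.538 0.126 0.006]
cover_grip 0.38 [430. 157.] [0.571 0.096 0.093]
gas_pivot 0.75 [264. 157.] [0.57  0.181 0.059]
gas_tip 0.56 [257. 250.] [0.51  0.193 0.059]
water_pivot 0.69 [433. 156.] [0.564 0.082 0.059]
water_tip 0.69 [412. 249.] [0.504 0.093 0.059]
water_tip 0.53 [350. 182.] [0.552 0.131 0.059]
cylinder 0.56 [ 85. 145.] [0.581 0.336 0.   ]
9.6 [0.5217 0.1533 0.0906]
```

View pics/w5.png

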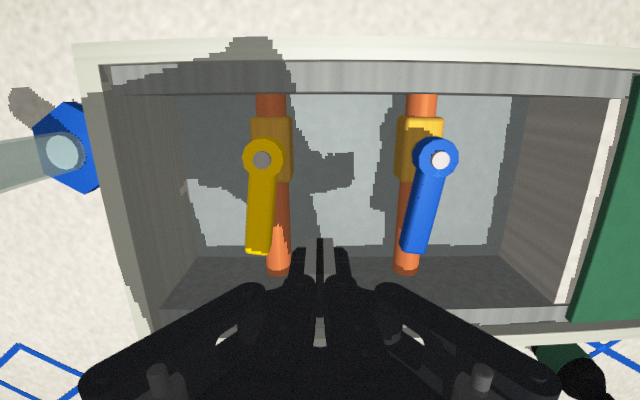

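The fingers hang between the levers with free space on both sides (yellow tip (257,250), blue (412,249)). I go down and then swing the lever.

```bash
python3 -m pendant '[{"x":0,"y":0,"z":-2,"wx":0,"wy":0,"wz":0},{"x":0,"y":0,"z":-4,"wx":0,"wy":0,"wz":0},{"x":0,"y":0,"z":-4.1,"wx":0,"wy":0,"wz":0},{"x":0,"y":0,"z":-4.1,"wx":0,"wy":0,"wz":0}]'
python3 -m pendant '[{"x":0.2,"y":0.5,"z":0,"wx":0,"wy":0,"wz":0},{"x":0.3,"y":1,"z":0,"wx":0,"wy":0,"wz":0},{"x":0,"y":1.7,"z":0,"wx":0,"wy":0,"wz":0},{"x":-0.1,"y":2.4,"z":0,"wx":0,"wy":0,"wz":0},{"x":-0.1,"y":3.1,"z":0,"wx":0,"wy":0,"wz":0},{"x":0,"y":3.7,"z":0,"wx":0,"wy":0,"wz":0},{"x":0,"y":4.3,"z":0,"wx":0,"wy":0,"wz":0},{"x":0,"y":4.3,"z":0,"wx":0,"wy":0,"wz":0}]'
```

```text
time: 9.93
ee_pos: [0.52, 0.153, 0.0475]
tool_rot: [3.139, -0.111, -0.005]
ft_force: [0.2, -0.0, 0.5]
grip_width: 0.0002
time: 10.6
ee_pos: [0.5208, 0.1978, 0.0486]
tool_rot: [-3.139, 0.109, 0.001]
ft_force: [0.7, -1.8, 0.6]
grip_width: 0.0002
```

```bash
python3 -m pendant '[{"x":0.5,"y":0.8,"z":0,"wx":0,"wy":0,"wz":0},{"x":1.1,"y":1.6,"z":0,"wx":0,"wy":0,"wz":0},{"x":1.7,"y":2.1,"z":0,"wx":0,"wy":0,"wz":0},{"x":2.3,"y":2.4,"z":0,"wx":0,"wy":0,"wz":0},{"x":2.8,"y":2.5,"z":0,"wx":0,"wy":0,"wz":0},{"x":3.1,"y":2.5,"z":0,"wx":0,"wy":0,"wz":0},{"x":3.1,"y":2.5,"z":0,"wx":0,"wy":0,"wz":0}]'
python3 -m pendant '[{"x":0.2,"y":0,"z":0,"wx":0,"wy":0,"wz":0},{"x":0.4,"y":0,"z":0,"wx":0,"wy":0,"wz":0},{"x":0.4,"y":0,"z":0,"wx":0,"wy":0,"wz":0}]'
```

```text
time: 11.18
ee_pos: [0.5527, 0.2225, 0.0483]
tool_rot: [-3.137, 0.111, 0.001]
ft_force: [-1.2, 1.5, -1.0]
grip_width: 0.0
time: 11.43
ee_pos: [0.5536, 0.2224, 0.0484]
tool_rot: [-3.138, 0.11, 0.01]
ft_force: [-8.7, 3.1, 1.5]
grip_width: -0.0001
```

```bash
python3 -m pendant '[{"x":0.2,"y":0,"z":0,"wx":0,"wy":0,"wz":0},{"x":0.4,"y":0,"z":0,"wx":0,"wy":0,"wz":0},{"x":0.4,"y":0,"z":0,"wx":0,"wy":0,"wz":0},{"x":0.4,"y":0,"z":0,"wx":0,"wy":0,"wz":0}]'
python3 -m pendant '[{"x":-0.8,"y":-0.2,"z":0,"wx":0,"wy":0,"wz":0},{"x":-2,"y":-0.8,"z":0,"wx":0,"wy":0,"wz":0},{"x":-2.5,"y":-1,"z":2,"wx":0,"wy":0,"wz":0},{"x":-2.5,"y":-1,"z":5.5,"wx":0,"wy":0,"wz":0},{"x":-2.5,"y":-1,"z":9,"wx":0,"wy":0,"wz":0},{"x":-3.5,"y":-3,"z":12.5,"wx":0,"wy":0,"wz":0},{"x":-5,"y":-5,"z":15.5,"wx":0,"wy":0,"wz":0},{"x":-6.5,"y":-7.5,"z":18,"wx":0,"wy":0,"wz":0},{"x":-8,"y":-10,"z":18,"wx":0,"wy":0,"wz":0},{"x":-8,"y":-10,"z":18,"wx":0,"wy":0,"wz":0}]'; python3 w.py w6
```

```text
time: 11.77
ee_pos: [0.5537, 0.2224, 0.0484]
tool_rot: [-3.139, 0.109, 0.024]
ft_force: [-18.6, 1.9, 8.6]
grip_width: -0.0
time: 12.6
ee_pos: [0.4806, 0.1179, 0.233]
tool_rot: [3.138, -0.117, 0.014]
ft_force: [0.2, 0.2, -0.2]
grip_width: 0.0001
well 0.58 [307. 123.] [0.536 0.128 0.006]
cover_grip 0.61 [586. 132.] [ 0.516 -0.148  0.093]
gas_pivot 0.61 [251.  96.] [0.57  0.18  0.059]
gas_tip 0.74 [190.  99.] [0.573 0.244 0.059]
water_pivot 0.98 [348.  95.] [0.564 0.082 0.059]
water_tip 0.84 [338. 155.] [0.503 0.096 0.059]
cylinder 0.89 [137. 102.] [0.579 0.335 0.   ]
13.05 [0.4804 0.1218 0.2279]
```

View pics/w6.png

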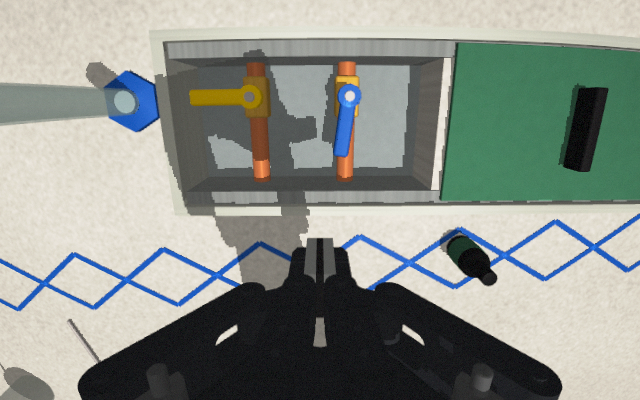

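The yellow lever now lies square across its pipe (tip (190,99), pivot (251,96)). The blue lever is unchanged, and the cover is at the right end (ridge (586,132)).

```bash
python3 -c "
from h import *
r.close_job(); print(r.state()['time'])"
```

```text
the job is handed in; nothing more can be done
the job is handed in; nothing more can be done
```

The gas is off: the cover is pushed fully aside and the yellow lever is shut square across its pipe. I handed the job in at about 13 s of the 54 s allowed, and it reports no verdict.

- **Cover:** I pushed the ridge right with the shut fingers until it met its end stop, reading 16 N with no further motion. My last measurement puts the ridge at box y ≈ -0.136 m, against a limit of -0.118 m.
- **Gas lever:** I swung it clockwise onto its stop, reading about 19 N with no further motion. In the last picture it is within about 1° of square across its pipe.
- **Blue lever:** Its tip measured within about 3 mm of where it was before, which is measurement noise.
- **Glassware and bottles:** The cylinder measured where it started, and the dropper looked undisturbed in the last wrist picture. I did not re-measure the flask and white bottle at the end, but nothing came near them.
- **Robot:** It ended clear of everything, with its fingertips about 0.23 m above the bench and force readings near zero.

No check failed. The only disagreements were a few low-confidence false detections, such as a cover ridge reported at the water valve. I dismissed them because they did not fit the box geometry.

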